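# Make up the hub kit and the link kit

### The arm

A 6-joint arm with a two-finger parallel gripper is mounted at the origin on the work surface. World frame = base frame: x ahead of the robot, y to its left, z up, the work surface at z = 0. Lengths are in m, angles in rad, forces in N, time in s.
With the tool pointing down it reaches from about 0.4 to 0.825 m from the base axis. Payload 7 kg.
Tool frame: the origin (TCP) lies on the centre line of the jaws, within the pads' length; the fingertips stand 11 mm ahead of it and the grasp point (between the pads) lies 8 mm behind it; z points along the fingers, y is the line along which they close (so a half turn about z gives the same grasp; the last joint's range is limited). The gripper opens to 88 mm and grips with 3 to 60 N. Pads are 19 mm wide; open, the fingers measure 130 mm over their backs; the gripper's body (78 mm by 193 mm) begins 47 mm behind the grasp point.
Start: joints at [1.561, 0.359, 0.012, 0, -1.224, -0.288], TCP at [0.198, 0.645, 0.238] pointing down, gripper open.
Joint ranges: [-3.07, 3.07], [-1.43, 2.12], [-1.02, 1.25], [-3.03, 1.67], [-3.05, -0], [-3.03, 3.03]. Speed limits (rad/s): [2.39, 2.39, 3.01, 3.14, 3.14, 3.14].

### API

Orientations are given as a 3x3 rotation matrix whose columns are the frame's x, y, z axes.
In Python, from rig import manip gives the robot as it stands. The module is installed in compiled form; this text tells all that it offers.
- The arm moves only by the tool send_rows, never from a script. Its argument "series" is a list of rows, each a list of 3 entries, a list of its own where there are three numbers: the shift along the tool's x, y, z in units of 400 mm (1.0 is 400 mm), then the turn, a rotation vector about the tool's x, y, z in units of 45 degrees (1.0 is 45 degrees), then the opening, from -1 (shut) to 1 (fully open). In form: [[[tx, ty, tz], [rx, ry, rz], gripper], ...]. A call has 1 to 8 rows; each row shifts and turns the commanded pose from where the row before left it, along the tool's axes as they then stand; what a row does not reach is not made up. A row lasts 1/12 s, in which the tool goes at most 41.7 mm and 7.16 degrees, less where a joint would pass 70% of its speed; a pose out of reach is approached as far as the arm can. A call with a number of a shift or a turn outside -1 to 1 is refused whole. A call with a gripper value outside its range is refused whole. The fingers move at their own pace and stop on an object; "newtons" is the grip in N (left out, the last holds). Time passes only in rows, so rows that do not move let the fingers close. It gives the time, the measured TCP pose, the force, the opening and the grip force at its end, in the units of the state.
- manip.state(): the state, without advancing time (a new reading comes with each control period).
- manip.camera(name): name is "scene" or "top" or "wrist"; returns a dict with "frame" (384x512x3 uint8, blue, green, red), "fx", "fy", "cx", "cy" (pixels), "distortion" ([k1, k2, p1, p2, k3] as OpenCV has them; the pictures are not rectified), "world_to_cam" (4x4, takes a point from world to camera coordinates). Camera axes: x right, y up, looking along -z (the intrinsics and any distortion apply to the point x, -y, -z); pixel columns grow to the right and rows downward; lengths in m; the calibration is good to about 2 mm. A picture is of the moment at which its call begins. There is no depth.
- manip.finish_job(): hands the job in; it is judged then, once.
Trained networks look in the newest picture that a camera, given by its name, has taken for a name from the list of things; names that differ only in an ending like _2 or _b are one class to them, and where a whole thing is asked for, a point or a joint stands for the part that bears it (a point fixed in the world has none). Each returns a list of dicts, best first, with "p" (0 to 1); they miss things now and then, are a little off and sometimes report something else, mostly with a low value. They report only what shows in the picture. A call takes as long as a camera call. They do not tell look-alikes from the thing itself.
- manip.boxes_of(camera, target): "pixel" ([column, row] in pixels, amid what is visible of it).
- manip.outline_of(camera, target): "region" (384x512 bool, what is visible of it) and "pixel" ([column, row] in pixels, amid what is visible of it).
The state is a dict: "time_s": time; "joint_positions": joint angles; "dq": joint speeds; "joint_efforts": joint torques, N m; "tcp_pos": TCP position; "eef_rot": TCP orientation; "wrist_force": force on the tool from outside, world axes, zero at the start; "torque": the same for the moment, N m; "finger_gap": finger opening in m; "gripper_force": force on a finger pad.
Only numpy, scipy, OpenCV 4.12 (cv2) and the standard library are available. Lean on these libraries where they do the work, as an engineer would, in place of code of your own. Each camera call takes 0.05 s, during which the arm holds its last target. There are 200 camera calls.

### The job

Make up the two axle kits from the parts on the bench. Blue tray, hub kit: the wheel bearing over the pin with the orange-brown shaft seal on top of it, and the chrome dust cap, dome up, in the open bay; red tray, link kit: the black bush over the pin, and the gold link lying flat and lengthways in the open bay. Lower every part gently into its tray, dropping none, and leave the spanner and the jar where they are.

Things in the scene. Friction and masses are not known exactly. Their poses are not given: they have to be found in the camera images.
- tray_blue: Blue kit tray fixed on the bench, 160 (x) by 212 mm (y), 22 high; walls 4, floor 5 mm; divider 19 high at y -17..-13 mm. Pin bay (+y side, 152 by 115 mm inside): white 12 mm pin, round tip 47 mm above the bench, in its middle at x 0, y +44.5 mm. Open bay (-y side, 152 by 85 mm inside, longer along x): middle at x 0, y -59.5 mm. Origin: centre of underside; x about away from the robot.
- tray_red: Red kit tray fixed on the bench, 160 (x) by 212 mm (y), 22 high; walls 4, floor 5 mm; divider 19 high at y -17..-13 mm. Pin bay (+y side, 152 by 115 mm inside): white 12 mm pin, round tip 47 mm above the bench, in its middle at x 0, y +44.5 mm. Open bay (-y side, 152 by 85 mm inside, longer along x): middle at x 0, y -59.5 mm. Origin: centre of underside; x about away from the robot.
- bearing_mid (a point): wheel bearing: bright steel ring with a row of rollers, lying flat; 62 mm outside diameter, 30 mm bore, 20 mm high, 260 g. Point: its centre, half-way up; z is its axis.
- seal_mid (a point): shaft seal: orange-brown rubber ring, lying flat; 60 mm outside diameter, 38 mm bore, 12 mm high, 50 g. Point: its centre, half-way up; z is its axis.
- cap_mid (a point): hub dust cap: bright silver cup standing on its open end, dome up; 50 mm diameter, straight sides up to 21 mm, 32 mm high, 90 g. Point: on its axis, half-way up (16 mm); z up.
- bush_mid (a point): suspension bush: black rubber cylinder standing on end with a steel sleeve; 50 mm outside diameter, 28 mm bore right through, 34 mm high, 150 g. Point: its centre, half-way up; z is its axis.
- link_mid (a point): gold-coloured suspension link lying flat: a bar with a round eye at each end, 124 mm long along its x; bar 13 mm wide along its y, 12 mm high, its underside 5 mm above the bench, 64 mm of it free between the eyes; eyes 30 mm in diameter, 22 mm high, 220 g. Point: its centre, half-way up (11 mm).
- spanner: steel combination spanner lying on the bench, 190 mm long along its x, 38 mm wide at the jaw, 8 mm high. Not part of any kit. Origin: underside, middle of its length.
- jar: amber glass jar with a brass lid, 60 mm diameter, 78 mm high. Not part of any kit. Origin: centre of its underside.
Not all that is in view belongs to the job. Of the things like the part that bears link_mid, leave any that is pink or turquoise; of the rest the smaller one is meant.

How it is judged:
By the outcome, as a careful person would: the job done as asked, in the order asked, and still so for the second after the job is handed in, with the robot touching nothing.
It also fails if it takes over 128 s, if anything falls off the work surface, if the arm or the gripper's body presses on something with over 40 N, if the wrist force passes 120 N, or if a joint passes its speed limit or range.

## Working session

There is one attempt and no reset: what is moved stays moved. The work goes in short steps, Python scripts to look and compute and a tool call to move; the robot and the scene stay as the last step left them, time stands still between calls to the robot, and variables do not carry over. Pictures are saved under pics/ and viewed, at most 17 in all, crops included, and the job is handed in when it is done.

Besides the shell and the picture viewer there is one more tool, called in YAML: its name, and indented under it one key for each argument. send_rows: Moves the arm, as the interface text tells. Its arguments: {"type":"object","properties":{"series":{"type":"array"},"newtons":{"type":"number"}},"required":["series"]}

```bash
mkdir -p pics
cat > h.py <<'E'
import numpy as np, cv2
from rig import manip
def cam(n):
    c=manip.camera(n); c['K']=np.array([[c['fx'],0,c['cx']],[0,c['fy'],c['cy']],[0,0,1.]]); return c
def ray(c,px):
    u=cv2.undistortPoints(np.array([[px]],float),c['K'],np.array(c['distortion'],float))[0,0]
    W=np.linalg.inv(c['world_to_cam']); d=W[:3,:3]@np.array([u[0],-u[1],-1.]); return W[:3,3],d
def onz(c,px,z):
    o,d=ray(c,px); return (o+d*(z-o[2])/d[2])
def proj(c,P):
    P=np.atleast_2d(P); Q=(c['world_to_cam']@np.c_[P,np.ones(len(P))].T).T[:,:3]*[1,-1,-1]
    return cv2.projectPoints(Q,np.zeros(3),np.zeros(3),c['K'],np.array(c['distortion'],float))[0][:,0]
E
python3 - <<'E'
from h import *
cs={n:cam(n) for n in('scene','top')}
cv2.imwrite('pics/a.png',cv2.resize(cs['scene']['frame'],(800,600)));cv2.imwrite('pics/b.png',cv2.resize(cs['top']['frame'],(800,600)))
Z=dict(tray_blue=.02,tray_red=.02,bearing_mid=.01,seal_mid=.006,cap_mid=.016,bush_mid=.017,link_mid=.011,spanner=.004,jar=.039)
for t,z in Z.items():
  for n,c in cs.items():
    for o in manip.outline_of(n,t)[:3]:
      if o['p']<.2: continue
      r=o['region'].astype(np.uint8); 
      print(t,n,round(o['p'],2),np.round(o['pixel']),np.round(onz(c,o['pixel'],z)[:2],3),r.sum())
s=manip.state();print(s['time_s'],s['tcp_pos'],s['eef_rot'])
E
```

```text
tray_blue scene 0.85 [334. 189.] [0.633 0.138] 2983
tray_blue top 0.89 [191. 125.] [0.619 0.15 ] 6076
tray_red scene 0.86 [287. 254.] [ 0.626 -0.16 ] 4237
tray_red top 0.79 [315. 122.] [ 0.617 -0.155] 6165
tray_red top 0.74 [193. 123.] [0.623 0.145] 6091
bearing_mid scene 0.69 [285. 168.] [0.451 0.147] 230
bearing_mid top 0.86 [186. 189.] [0.461 0.165] 334
seal_mid scene 0.6 [322. 134.] [0.48  0.377] 121
seal_mid top 0.59 [ 97. 174.] [0.506 0.389] 330
seal_mid top 0.42 [403. 170.] [ 0.493 -0.37 ] 342
cap_mid scene 0.77 [206. 289.] [ 0.495 -0.368] 336
cap_mid top 0.57 [404. 171.] [ 0.49  -0.369] 349
bush_mid scene 0.59 [238. 227.] [ 0.456 -0.146] 270
bush_mid top 0.61 [310. 182.] [ 0.469 -0.139] 292
link_mid scene 0.85 [202. 210.] [ 0.324 -0.145] 289
link_mid scene 0.79 [146. 234.] [ 0.237 -0.304] 452
link_mid scene 0.77 [261. 119.] [0.25  0.334] 233
link_mid top 0.83 [386. 270.] [ 0.251 -0.313] 805
link_mid top 0.81 [315. 240.] [ 0.327 -0.145] 387
link_mid top 0.77 [109. 279.] [0.245 0.356] 716
spanner scene 0.71 [287. 149.] [0.408 0.241] 290
spanner top 0.64 [150. 204.] [0.426 0.256] 535
jar scene 0.93 [205. 240.] [ 0.413 -0.248] 542
jar scene 0.29 [325. 135.] [0.503 0.342] 130
jar top 0.83 [362. 199.] [ 0.421 -0.259] 644
1.0 [0.19808077 0.64525124 0.2375468 ] [[ 9.55977335e-01 -2.93440514e-01  1.43540578e-05]
 [-2.93440513e-01 -9.55977334e-01 -4.22467187e-05]
 [ 2.61190527e-05  3.61748435e-05 -9.99999999e-01]]
```

View pics/b.png

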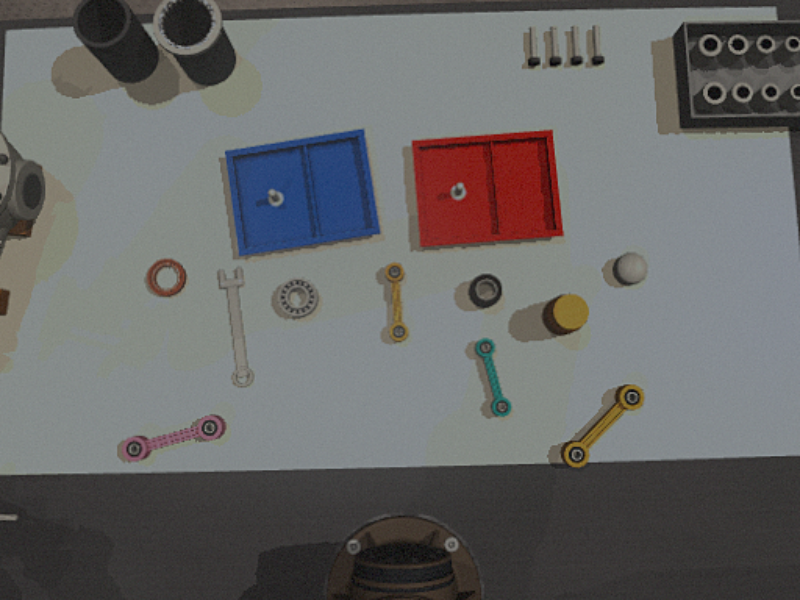

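View pics/a.png

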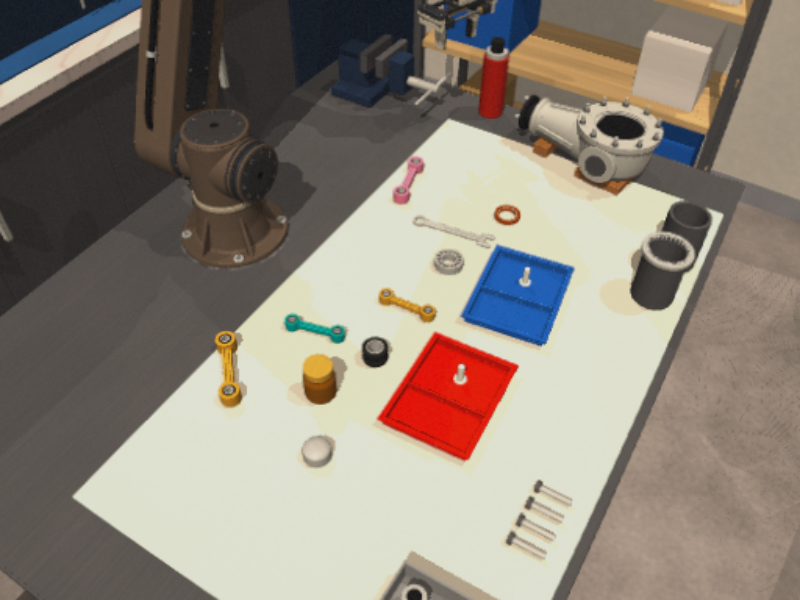

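The top view shows four link-like things (native pixels): small gold (254,194), large gold (386,273), turquoise (316,242) and pink (110,280). The small gold one is the one to use. I'll check it in a crop and fit the tray poses.

Run:
```python
from h import *
from scipy.optimize import least_squares
cs={n:cam(n) for n in('top','scene')}
f=cs['top']['frame']
cv2.imwrite('pics/c.png',cv2.resize(np.hstack([f[160:230,220:290],f[235:305,350:420]]),None,fx=5,fy=5,interpolation=cv2.INTER_CUBIC))
S=np.array([[.08,.106],[.08,-.106],[-.08,-.106],[-.08,.106]])
def mask(c,col):
    h=cv2.cvtColor(c['frame'],cv2.COLOR_BGR2HSV); H,s,v=h[...,0],h[...,1],h[...,2]
    m=((H>100)&(H<125)&(s>150)&(v>50)) if col=='blue' else (((H<5)|(H>174))&(s>180)&(v>50))
    m=m.astype(np.uint8); m=cv2.morphologyEx(m,cv2.MORPH_CLOSE,np.ones((5,5)))
    n,l,st,ce=cv2.connectedComponentsWithStats(m)
    d=[(np.hypot(*(onz(c,ce[i],.02)[:2]-[.62,.15 if col=='blue' else -.157])),i) for i in range(1,n) if st[i,4]>1500]
    return (l==min(d)[1]).astype(np.uint8)
for col in('blue','red'):
  M={n:cv2.convexHull(cv2.findContours(mask(c,col),0,2)[0][0] if 0 else max(cv2.findContours(mask(c,col),0,2)[0],key=len))[:,0] for n,c in cs.items()}
  def hull(c,p):
    R=np.array([[np.cos(p[2]),-np.sin(p[2])],[np.sin(p[2]),np.cos(p[2])]]); q=S@R.T+p[:2]
    return cv2.convexHull(proj(c,np.r_[np.c_[q,np.full(4,.022)],np.c_[q,np.zeros(4)]]).astype(np.float32))
  for names in(['top'],['scene'],['top','scene']):
    fun=lambda p:np.concatenate([[cv2.pointPolygonTest(hull(cs[n],p),tuple(map(float,x)),True) for x in M[n]] for n in names])
    r=least_squares(fun,[.62,.15 if col=='blue' else -.157,.1],loss='soft_l1',diff_step=1e-3)
    print(col,names,r.x.round(4),np.abs(r.fun).mean().round(2))
  x,y,t=r.x
  for nm,ly in(('pin',.0445),('bay',-.0595)): print(nm,round(x-np.sin(t)*ly,4),round(y+np.cos(t)*ly,4))
for n in cs:
  for o in manip.outline_of(n,'link_mid'): print(n,round(o['p'],2),np.round(o['pixel']),onz(cs[n],o['pixel'],.011).round(3),o['region'].sum())
c=cs['top']
for nm,px,z in(('e1',(394/1.5625,272/1.5625),.02),('e2',(399.5/1.5625,332/1.5625),.02)): print(nm,onz(c,px,z).round(3))
```

```text
blue ['top'] [0.6274 0.1466 0.137 ] 1.61
blue ['scene'] [0.6215 0.1486 0.1285] 0.66
blue ['top', 'scene'] [0.6253 0.1483 0.137 ] 1.18
pin 0.6192 0.1923
bay 0.6334 0.0893
red ['top'] [ 0.6243 -0.1481  0.0449] 1.82
red ['scene'] [ 0.6203 -0.1446  0.0476] 1.12
red ['top', 'scene'] [ 0.6219 -0.146   0.0461] 1.48
pin 0.6199 -0.1016
bay 0.6247 -0.2055
top 0.88 [113. 279.] [0.244 0.347 0.011] 639
top 0.85 [387. 270.] [ 0.25  -0.316  0.011] 798
top 0.73 [316. 243.] [ 0.321 -0.148  0.011] 463
top 0.54 [254. 191.] [0.451 0.    0.011] 475
scene 0.95 [145. 236.] [ 0.24  -0.312  0.011] 501
scene 0.79 [260. 116.] [0.242 0.344 0.011] 275
scene 0.67 [259. 196.] [ 0.444 -0.006  0.011] 284
scene 0.65 [198. 208.] [ 0.308 -0.143  0.011] 342
e1 [0.491 0.003 0.02 ]
e2 [ 0.397 -0.003  0.02 ]
```

View pics/c.png

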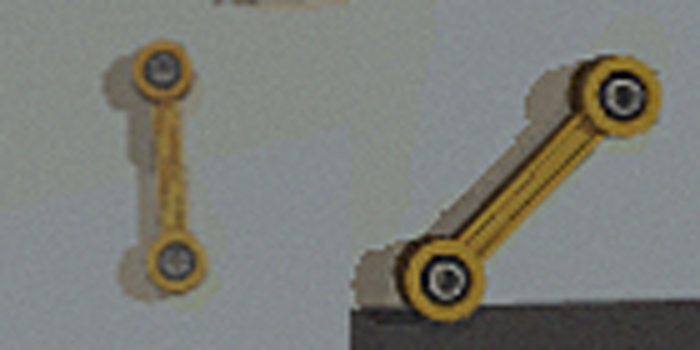

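The left crop is the small gold link, whose eye spacing of about 94 mm matches the description. The right one is larger. I'm starting with the bearing.

send_rows:
  series:
    - [[0.07, 0.07, 0], [0, 0, 0], 1]
    - [[0.07, 0.07, 0], [0, 0, 0], 1]
    - [[0.07, 0.07, 0], [0, 0, 0], 1]
    - [[0.07, 0.07, 0], [0, 0, 0], 1]
    - [[0.07, 0.07, 0], [0, 0, 0], 1]
    - [[0.07, 0.07, 0], [0, 0, 0], 1]
    - [[0.07, 0.07, 0], [0, 0, 0], 1]
  newtons: 15

```text
time_s: 1.78
tcp_pos: [0.3284, 0.3986, 0.2378]
eef_rot: [[0.956, -0.293, 0.0], [-0.293, -0.956, 0.001], [0.0, -0.001, -1.0]]
wrist_force: [0.5, -0.2, 1.1]
finger_gap: 0.0874
gripper_force: 0.0
```

send_rows:
  series:
    - [[0.07, 0.07, 0], [0, 0, 0], 1]
    - [[0.07, 0.07, 0], [0, 0, 0], 1]
    - [[0.07, 0.07, 0], [0, 0, 0], 1]
    - [[0.07, 0.07, 0], [0, 0, 0], 1]
    - [[0.07, 0.07, 0], [0, 0, 0], 1]
    - [[0.07, 0.07, 0], [0, 0, 0], 1]
    - [[0.07, 0.07, 0], [0, 0, 0], 1]

```text
time_s: 2.37
tcp_pos: [0.4583, 0.1537, 0.2381]
eef_rot: [[0.956, -0.293, 0.001], [-0.293, -0.956, 0.001], [0.001, -0.001, -1.0]]
wrist_force: [1.4, 1.7, 0.1]
finger_gap: 0.0878
gripper_force: 0.0
```

send_rows:
  series:
    - [[0, 0, 0.022], [0, 0, 0.145], 1]
    - [[0, 0, 0.022], [0, 0, 0.145], 1]
    - [[0, 0, 0.022], [0, 0, 0.145], 1]
    - [[0, 0, 0.022], [0, 0, 0.145], 1]
    - [[0, 0, 0.022], [0, 0, 0.145], 1]

```text
time_s: 2.78
tcp_pos: [0.4579, 0.1552, 0.1934]
eef_rot: [[0.642, -0.767, 0.0], [-0.767, -0.642, 0.0], [0.0, -0.001, -1.0]]
wrist_force: [0.7, 0.5, 0.5]
finger_gap: 0.0877
gripper_force: 0.0
```

send_rows:
  series:
    - [[0, 0, 0.022], [0, 0, 0.145], 1]
    - [[0, 0, 0.022], [0, 0, 0.145], 1]
    - [[0, 0, 0.022], [0, 0, 0.145], 1]
    - [[0, 0, 0.022], [0, 0, 0.145], 1]
    - [[0, 0, 0.022], [0, 0, 0.145], 1]
    - [[0, 0, 0], [0, 0, 0], 1]
    - [[0, 0, 0], [0, 0, 0], 1]

```text
time_s: 3.37
tcp_pos: [0.4577, 0.1554, 0.1495]
eef_rot: [[0.137, -0.991, -0.0], [-0.991, -0.137, -0.001], [0.0, 0.001, -1.0]]
wrist_force: [0.6, -0.8, 1.3]
finger_gap: 0.0876
gripper_force: 0.0
```

```bash
cat >> h.py <<'E'
def go(P,c=None,yaw=None):
    """tool-axis shift in units (of 400 mm) to bring the TCP to world P; yaw = wanted closing-line angle (mod pi)"""
    s=manip.state(); R=np.array(s['eef_rot']); d=np.array(P)-s['tcp_pos']
    y=np.arctan2(R[1,1],R[0,1]); print('t',round(s['time_s'],2),'tcp',np.round(s['tcp_pos'],4),'closing deg',np.degrees(y).round(1),'tilt',R[:,2].round(3),'j',np.round(s['joint_positions'],2),'gap',round(s['finger_gap'],4))
    print('shift units',(R.T@d/.4).round(4))
    if yaw is not None:
        e=(yaw-y+np.pi/2)%np.pi-np.pi/2; print('turn about tool z, units',round(-e/(np.pi/4),4))
def circ(c,t,z,near=None,name='wrist'):
    out=[]
    for o in manip.outline_of(name,t)[:3]:
        cn=max(cv2.findContours(o['region'].astype(np.uint8),0,1)[0],key=len)[:,0]
        w=np.array([onz(c,p,z)[:2] for p in cn.astype(float)],np.float32)
        (x,y),r=cv2.minEnclosingCircle(w); print(t,round(o['p'],2),'px',np.round(o['pixel']),'centroid',onz(c,o['pixel'],z)[:2].round(4),'circle',round(x,4),round(y,4),'r',round(r,4))
E
python3 - <<'E'
from h import *
c=cam('wrist'); cv2.imwrite('pics/d.png',c['frame'])
circ(c,'bearing_mid',.02); circ(c,'tray_blue',.022); circ(c,'link_mid',.011)
print('cam at',np.linalg.inv(c['world_to_cam'])[:3,3]); go([.455,.157,.03],yaw=.137)
E
```

```text
bearing_mid 0.79 px [254. 192.] centroid [0.4601 0.1633] circle 0.4569 0.1526 r 0.0317
tray_blue 0.56 px [ 99. 122.] centroid [0.6206 0.1131] circle 0.6265 0.1212 r 0.1228
cam at [0.4667934  0.08719318 0.29691276]
t 3.57 tcp [0.4581 0.1557 0.1502] closing deg -172.2 tilt [ 0.001  0.001 -1.   ] j [ 0.74  0.12 -0.52  0.   -0.92 -0.6 ] gap 0.0875
shift units [-0.004   0.0076  0.3006]
turn about tool z, units -0.0006
```

View pics/d.png

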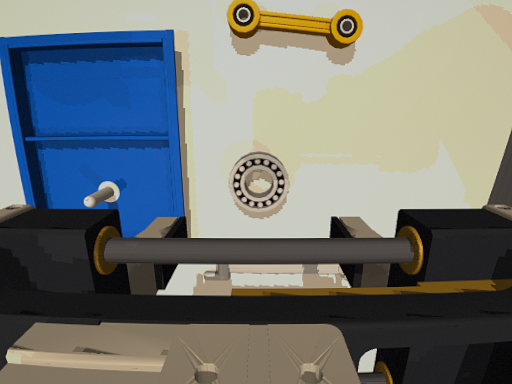

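The wrist view shows the bearing centred at (259,183), with nothing else near the fingers. The blue pin's tip is at (90,201) and its base at (112,191). I'll measure the pin from this image while grasping.

Run:
```python
from h import *
c=cam('wrist')
print('bearing',onz(c,(259,183),.02),'pin tip',onz(c,(90,201),.047),'base',onz(c,(112,191),.006))
t=cam('top');s=cam('scene')
print('top tip',onz(t,(274/1.5625,197/1.5625),.045),'scene tip',onz(s,(526.5/1.5625,270/1.5625),.045),'red top',onz(t,(458/1.5625,188/1.5625),.045),'red scene',onz(s,(461/1.5625,368/1.5625),.045))
```

```text
bearing [0.45730394 0.15443704 0.02      ] pin tip [0.61715978 0.18760914 0.047     ] base [0.61634045 0.18876895 0.006     ]
top tip [0.61030945 0.18581538 0.045     ] scene tip [0.61871388 0.18384891 0.045     ] red top [ 0.61630442 -0.0998596   0.045     ] red scene [ 0.62149712 -0.10841379  0.045     ]
```

send_rows:
  series:
    - [[0.007, 0, 0.075], [0, 0, 0], 1]
    - [[0, 0, 0.075], [0, 0, 0], 1]
    - [[0, 0, 0.075], [0, 0, 0], 1]
    - [[0, 0, 0.075], [0, 0, 0], 1]
    - [[0, 0, 0.025], [0, 0, 0], 1]
    - [[0, 0, 0.0125], [0, 0, 0], 1]
    - [[0, 0, 0], [0, 0, 0], 1]

```text
time_s: 4.3
tcp_pos: [0.4579, 0.1524, 0.0137]
eef_rot: [[0.134, -0.991, -0.001], [-0.991, -0.134, -0.001], [0.001, 0.002, -1.0]]
wrist_force: [0.1, -0.2, 0.8]
finger_gap: 0.0879
gripper_force: 0.0
```

send_rows:
  series:
    - [[0, 0, 0], [0, 0, 0], -1]
    - [[0, 0, 0], [0, 0, 0], -1]
    - [[0, 0, 0], [0, 0, 0], -1]
    - [[0, 0, 0], [0, 0, 0], -1]
    - [[0, 0, 0], [0, 0, 0], -1]
    - [[0, 0, 0], [0, 0, 0], -1]
  newtons: 25

```text
time_s: 4.8
tcp_pos: [0.4584, 0.1529, 0.0153]
eef_rot: [[0.134, -0.991, 0.001], [-0.991, -0.134, 0.001], [-0.001, -0.001, -1.0]]
wrist_force: [-2.2, 0.2, 7.1]
finger_gap: 0.0601
gripper_force: 25.0
```

send_rows:
  series:
    - [[0, 0, -0.02], [0, 0, 0], -1]
    - [[0, 0, -0.05], [0, 0, 0], -1]
    - [[0, 0, -0.08], [0, 0, 0], -1]
    - [[0, 0, -0.08], [0, 0, 0], -1]
    - [[0, 0, -0.05], [0, 0, 0], -1]
    - [[0, 0, -0.02], [0, 0, 0], -1]
    - [[0, 0, 0], [0, 0, 0], -1]

```text
time_s: 5.38
tcp_pos: [0.4589, 0.1533, 0.1366]
eef_rot: [[0.134, -0.991, 0.003], [-0.991, -0.134, 0.003], [-0.002, -0.003, -1.0]]
wrist_force: [1.0, 0.4, -2.9]
finger_gap: 0.0603
gripper_force: 25.0
```

Run:
```python
from h import *
c=cam('wrist'); f=c['frame']; cv2.imwrite('pics/e.png',f)
z=manip.state()['tcp_pos'][2]
circ(c,'bearing_mid',z+.006); print(manip.state()['wrist_force'],manip.state()['finger_gap'])
go([.6165,.188,z],yaw=.137)
```

```text
bearing_mid 0.67 px [256. 218.] centroid [0.4616 0.1393] circle 0.4593 0.1489 r 0.0297
[-0.56474663  0.50561325 -2.35069335] 0.06019642495137232
t 5.48 tcp [0.4574 0.1524 0.1337] closing deg -172.3 tilt [-0.001 -0.    -1.   ] j [ 0.73  0.14 -0.55 -0.   -0.89 -0.6 ] gap 0.0602
shift units [-0.0353 -0.406  -0.0032]
turn about tool z, units -0.0043
```

View pics/e.png

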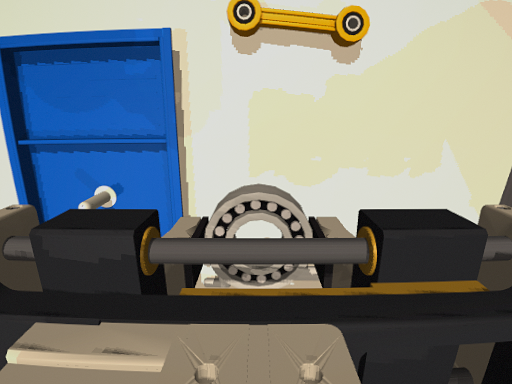

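The bearing is held level and centred. Now I'll carry it over the pin.

send_rows:
  series:
    - [[-0.005, -0.05, 0], [0, 0, 0], -1]
    - [[-0.007, -0.08, 0], [0, 0, 0], -1]
    - [[-0.007, -0.09, 0], [0, 0, 0], -1]
    - [[-0.007, -0.09, 0], [0, 0, 0], -1]
    - [[-0.006, -0.06, 0], [0, 0, 0], -1]
    - [[-0.003, -0.035, 0], [0, 0, 0], -1]
    - [[0, 0, 0], [0, 0, 0], -1]
    - [[0, 0, 0], [0, 0, 0], -1]

```text
time_s: 6.15
tcp_pos: [0.616, 0.1875, 0.1311]
eef_rot: [[0.133, -0.991, -0.005], [-0.991, -0.133, -0.003], [0.002, 0.005, -1.0]]
wrist_force: [-0.4, -0.4, -3.4]
finger_gap: 0.06
gripper_force: 25.0
```

Run:
```python
from h import *
c=cam('wrist'); cv2.imwrite('pics/f.png',c['frame'])
z=manip.state()['tcp_pos'][2]
circ(c,'bearing_mid',z+.006)
go([.6165,.188,.0195],yaw=.137)
```

```text
bearing_mid 0.85 px [257. 221.] centroid [0.6179 0.1744] circle 0.6164 0.182 r 0.0292
t 6.25 tcp [0.6154 0.1876 0.1326] closing deg -172.3 tilt [-0.003 -0.002 -1.   ] j [ 0.6   0.39 -0.19 -0.   -0.99 -0.46] gap 0.06
shift units [-0.0008 -0.0038  0.2826]
turn about tool z, units -0.004
```

View pics/f.png

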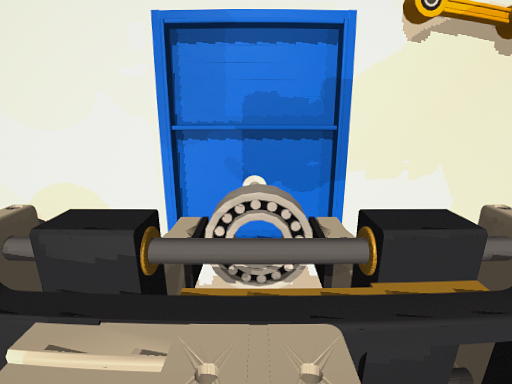

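The pin's collar shows at (254,182), directly behind the bearing, so they line up. Lowering.

send_rows:
  series:
    - [[-0.008, 0, 0.03], [0, 0, 0], -1]
    - [[0, 0, 0.05], [0, 0, 0], -1]
    - [[0, 0, 0.05], [0, 0, 0], -1]
    - [[0, 0, 0.05], [0, 0, 0], -1]
    - [[0, 0, 0.04], [0, 0, 0], -1]
    - [[0, 0, 0.03], [0, 0, 0], -1]
    - [[0, 0, 0.01], [0, 0, 0], -1]
    - [[0, 0, 0], [0, 0, 0], -1]

```text
time_s: 6.92
tcp_pos: [0.6154, 0.1912, 0.0293]
eef_rot: [[0.134, -0.991, -0.002], [-0.991, -0.134, -0.001], [0.001, 0.002, -1.0]]
wrist_force: [-0.8, -0.1, -1.6]
finger_gap: 0.06
gripper_force: 25.0
```

send_rows:
  series:
    - [[0, 0, 0.008], [0, 0, 0], -1]
    - [[0, 0, 0.006], [0, 0, 0], -1]
    - [[0, 0, 0.004], [0, 0, 0], -1]
    - [[0, 0, 0], [0, 0, 0], -1]

```text
time_s: 7.25
tcp_pos: [0.6165, 0.1915, 0.0237]
eef_rot: [[0.134, -0.991, 0.001], [-0.991, -0.134, 0.0], [-0.0, -0.001, -1.0]]
wrist_force: [0.2, 0.8, -2.7]
finger_gap: 0.0604
gripper_force: 25.0
```

send_rows:
  series:
    - [[0, 0, 0.003], [0, 0, 0], -1]
    - [[0, 0, 0.002], [0, 0, 0], -1]
    - [[0, 0, 0], [0, 0, 0], -1]

```text
time_s: 7.5
tcp_pos: [0.6164, 0.1914, 0.0214]
eef_rot: [[0.134, -0.991, 0.0], [-0.991, -0.134, 0.0], [-0.0, -0.0, -1.0]]
wrist_force: [-0.2, -1.1, -3.0]
finger_gap: 0.0601
gripper_force: 25.0
```

```bash
python3 -c "
from h import *
for i in range(4): cam('top'); s=manip.state(); print(s['tcp_pos'].__repr__(),s['wrist_force'])"
```

```text
array([0.61642554, 0.19140623, 0.02140696]) [ 0.29560327  0.18848901 -2.60879886]
array([0.61647015, 0.1914285 , 0.02143461]) [-0.98928102  0.16505063 -2.76315538]
array([0.61645714, 0.19144275, 0.02142801]) [-0.40150752 -0.4588978  -3.26600748]
array([0.61644779, 0.19144987, 0.02145147]) [-0.13158231  0.16434294 -1.9261311 ]
```

send_rows:
  series:
    - [[0, 0, 0.0025], [0, 0, 0], -1]
    - [[0, 0, 0.0025], [0, 0, 0], -1]
    - [[0, 0, 0], [0, 0, 0], -1]
    - [[0, 0, 0], [0, 0, 0], -1]

```text
time_s: 8.03
tcp_pos: [0.6166, 0.1916, 0.0203]
eef_rot: [[0.134, -0.991, 0.001], [-0.991, -0.134, 0.0], [-0.0, -0.001, -1.0]]
wrist_force: [-2.9, -1.3, 5.5]
finger_gap: 0.0603
gripper_force: 25.0
```

Contact made. Release, rise and go to the seal.

send_rows:
  series:
    - [[0, 0, 0], [0, 0, 0], 0.7]
    - [[0, 0, 0], [0, 0, 0], 0.7]
    - [[0, 0, 0], [0, 0, 0], 0.7]
    - [[0, 0, 0], [0, 0, 0], 0.7]
    - [[0, 0, -0.03], [0, 0, 0], 0.7]
    - [[0, 0, -0.08], [0, 0, 0], 0.7]
    - [[0, 0, -0.1], [0, 0, 0], 0.7]
    - [[0, 0, -0.1], [0, 0, 0], 0.7]

```text
time_s: 8.7
tcp_pos: [0.6159, 0.191, 0.1449]
eef_rot: [[0.134, -0.991, -0.001], [-0.991, -0.134, -0.001], [0.001, 0.002, -1.0]]
wrist_force: [1.0, 0.4, 0.4]
finger_gap: 0.0748
gripper_force: 0.0
```

Run:
```python
from h import *
c=cam('wrist'); cv2.imwrite('pics/g.png',c['frame'])
circ(c,'bearing_mid',.025); circ(c,'seal_mid',.012)
go([.495,.384,.15],yaw=.137)
```

```text
bearing_mid 0.94 px [257. 201.] centroid [0.615  0.2056] circle 0.616 0.1913 r 0.032
t 8.85 tcp [0.6187 0.1926 0.1488] closing deg -172.3 tilt [ 0.007  0.004 -1.   ] j [ 0.6   0.38 -0.18  0.   -1.01 -0.47] gap 0.0743
shift units [-0.5156  0.2421 -0.0033]
turn about tool z, units -0.0029
```

View pics/g.png

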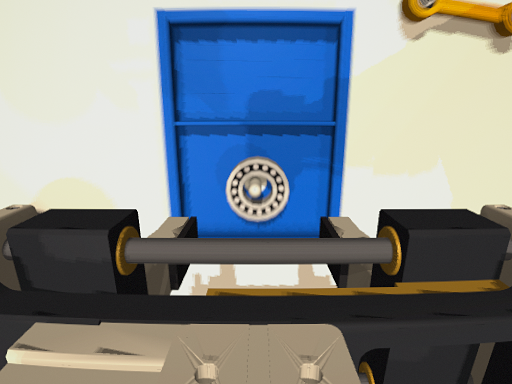

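The bearing sits flat over the pin at (258,189). On to the seal.

send_rows:
  series:
    - [[-0.06, 0.03, 0], [0, 0, 0], 0.9]
    - [[-0.085, 0.04, 0], [0, 0, 0], 0.9]
    - [[-0.085, 0.04, 0], [0, 0, 0], 0.9]
    - [[-0.085, 0.04, 0], [0, 0, 0], 0.9]
    - [[-0.085, 0.04, 0], [0, 0, 0], 0.9]
    - [[-0.076, 0.032, 0], [0, 0, 0], 0.9]
    - [[-0.04, 0.02, 0], [0, 0, 0], 0.9]
    - [[0, 0, 0], [0, 0, 0], 0.9]

```text
time_s: 9.52
tcp_pos: [0.4908, 0.3859, 0.1433]
eef_rot: [[0.137, -0.991, -0.0], [-0.991, -0.137, -0.0], [-0.0, 0.0, -1.0]]
wrist_force: [0.8, -0.1, -0.5]
finger_gap: 0.0831
gripper_force: 0.0
```

Run:
```python
from h import *
c=cam('wrist'); f=c['frame']
circ(c,'seal_mid',.012)
h=cv2.cvtColor(f,cv2.COLOR_BGR2HSV); m=((h[...,0]<14)&(h[...,1]>130)&(h[...,2]>70)).astype(np.uint8)[:235]
cn=max(cv2.findContours(m,0,1)[0],key=cv2.contourArea)[:,0].astype(float)
w=np.array([onz(c,p,.012)[:2] for p in cn],np.float32); print(cv2.minEnclosingCircle(w), cn.min(0),cn.max(0))
(x,y),_=cv2.minEnclosingCircle(w); go([x,y,.012],yaw=.137)
```

```text
seal_mid 0.63 px [256. 177.] centroid [0.4936 0.3785] circle 0.4956 0.3648 r 0.0302
((0.49563008546829224, 0.3638893663883209), 0.02988777868449688) [227. 133.] [284. 190.]
t 9.62 tcp [0.4921 0.3834 0.1431] closing deg -172.2 tilt [-0.001 -0.001 -1.   ] j [ 0.97  0.35 -0.23 -0.   -0.99 -0.84] gap 0.0831
shift units [ 0.0494 -0.0023  0.3279]
turn about tool z, units -0.0014
```

send_rows:
  series:
    - [[0.025, -0.001, 0.06], [0, 0, 0], 0.9]
    - [[0.024, -0.001, 0.075], [0, 0, 0], 0.9]
    - [[0, 0, 0.075], [0, 0, 0], 0.9]
    - [[0, 0, 0.06], [0, 0, 0], 0.9]
    - [[0, 0, 0.035], [0, 0, 0], 0.9]
    - [[0, 0, 0.02], [0, 0, 0], 0.9]
    - [[0, 0, 0], [0, 0, 0], 0.9]
    - [[0, 0, 0], [0, 0, 0], 0.9]

```text
time_s: 10.28
tcp_pos: [0.4969, 0.363, 0.0135]
eef_rot: [[0.133, -0.991, -0.0], [-0.991, -0.133, -0.0], [0.0, 0.0, -1.0]]
wrist_force: [-0.4, -0.4, -0.9]
finger_gap: 0.0835
gripper_force: 0.0
```

send_rows:
  series:
    - [[0, 0, 0], [0, 0, 0], -1]
    - [[0, 0, 0], [0, 0, 0], -1]
    - [[0, 0, 0], [0, 0, 0], -1]
    - [[0, 0, 0], [0, 0, 0], -1]
    - [[0, 0, 0], [0, 0, 0], -1]
    - [[0, 0, 0], [0, 0, 0], -1]
  newtons: 10

```text
time_s: 10.78
tcp_pos: [0.4964, 0.3638, 0.0136]
eef_rot: [[0.134, -0.991, 0.0], [-0.991, -0.134, 0.0], [-0.0, -0.0, -1.0]]
wrist_force: [0.1, 0.0, 1.8]
finger_gap: 0.0588
gripper_force: 10.0
```

send_rows:
  series:
    - [[0, 0, -0.02], [0, 0, 0], -1]
    - [[0, 0, -0.05], [0, 0, 0], -1]
    - [[0, 0, -0.08], [0, 0, 0], -1]
    - [[0, 0, -0.08], [0, 0, 0], -1]
    - [[0, 0, -0.05], [0, 0, 0], -1]
    - [[0, 0, -0.02], [0, 0, 0], -1]
    - [[0, 0, 0], [0, 0, 0], -1]
    - [[0, 0, 0], [0, 0, 0], -1]

```text
time_s: 11.45
tcp_pos: [0.4959, 0.3635, 0.1332]
eef_rot: [[0.134, -0.991, -0.0], [-0.991, -0.134, 0.0], [-0.0, 0.0, -1.0]]
wrist_force: [-0.9, 1.0, -1.2]
finger_gap: 0.0593
gripper_force: 10.0
```

Run:
```python
from h import *
c=cam('wrist'); cv2.imwrite('pics/h.png',c['frame'])
z=manip.state()['tcp_pos'][2]
circ(c,'seal_mid',z); print(manip.state()['wrist_force'])
go([.616,.1913,z],yaw=.137)
```

```text
seal_mid 0.61 px [254. 204.] centroid [0.5005 0.3434] circle 0.496 0.3607 r 0.0291
seal_mid 0.34 px [141.  29.] centroid [0.5673 0.2617] circle 0.5669 0.2599 r 0.0513
[ 0.58149608 -0.59241872 -0.49757072]
t 11.55 tcp [0.4955 0.363  0.1317] closing deg -172.3 tilt [-0.002 -0.002 -1.   ] j [ 0.95  0.35 -0.26 -0.   -0.96 -0.82] gap 0.0589
shift units [ 0.4655 -0.2412 -0.0009]
turn about tool z, units -0.004
```

View pics/h.png

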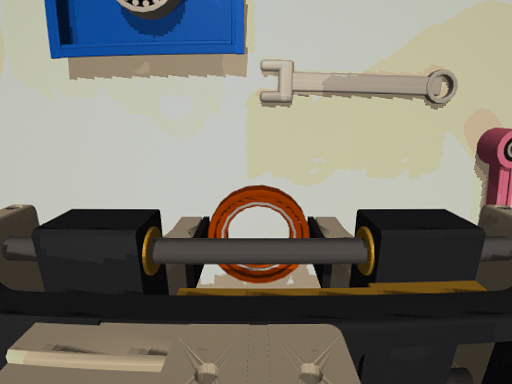

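The seal is held level. Carry it to the pin and lower it.

send_rows:
  series:
    - [[0.05, -0.026, 0], [0, 0, 0], -1]
    - [[0.08, -0.042, 0], [0, 0, 0], -1]
    - [[0.08, -0.042, 0], [0, 0, 0], -1]
    - [[0.08, -0.042, 0], [0, 0, 0], -1]
    - [[0.08, -0.042, 0], [0, 0, 0], -1]
    - [[0.06, -0.031, 0], [0, 0, 0], -1]
    - [[0.0325, -0.016, 0], [0, 0, 0], -1]
    - [[0, 0, 0], [0, 0, 0], -1]

```text
time_s: 12.22
tcp_pos: [0.6171, 0.1903, 0.1313]
eef_rot: [[0.131, -0.991, -0.003], [-0.991, -0.131, -0.002], [0.002, 0.003, -1.0]]
wrist_force: [0.7, 0.7, -1.8]
finger_gap: 0.059
gripper_force: 10.0
```

Run:
```python
from h import *
c=cam('wrist'); c=cam('wrist'); z=manip.state()['tcp_pos'][2]
circ(c,'seal_mid',z)
go([.616,.1925,.0385],yaw=.137)
```

```text
seal_mid 0.78 px [256. 203.] centroid [0.62   0.1701] circle 0.6167 0.1879 r 0.0289
t 12.37 tcp [0.6159 0.1934 0.1322] closing deg -172.3 tilt [-0.002 -0.001 -1.   ] j [ 0.61  0.39 -0.19 -0.   -0.99 -0.47] gap 0.059
shift units [ 0.0022 -0.0004  0.2343]
turn about tool z, units -0.0039
```

send_rows:
  series:
    - [[-0.003, 0, 0.03], [0, 0, 0], -1]
    - [[0, 0, 0.05], [0, 0, 0], -1]
    - [[0, 0, 0.05], [0, 0, 0], -1]
    - [[0, 0, 0.04], [0, 0, 0], -1]
    - [[0, 0, 0.03], [0, 0, 0], -1]
    - [[0, 0, 0.02], [0, 0, 0], -1]
    - [[0, 0, 0.006], [0, 0, 0], -1]
    - [[0, 0, 0], [0, 0, 0], -1]

```text
time_s: 13.03
tcp_pos: [0.6161, 0.1948, 0.0424]
eef_rot: [[0.134, -0.991, -0.001], [-0.991, -0.134, -0.001], [0.0, 0.001, -1.0]]
wrist_force: [-0.5, -0.1, -0.1]
finger_gap: 0.0588
gripper_force: 10.0
```

send_rows:
  series:
    - [[0, 0, 0.004], [0, 0, 0], -1]
    - [[0, 0, 0], [0, 0, 0], -1]
    - [[0, 0, 0], [0, 0, 0], -1]
    - [[0, 0, 0], [0, 0, 0], -1]

```text
time_s: 13.37
tcp_pos: [0.6168, 0.1946, 0.0421]
eef_rot: [[0.134, -0.991, 0.001], [-0.991, -0.134, 0.001], [-0.001, -0.001, -1.0]]
wrist_force: [-0.9, -0.1, -2.2]
finger_gap: 0.059
gripper_force: 10.0
```

send_rows:
  series:
    - [[0, 0, 0.003], [0, 0, 0], -1]
    - [[0, 0, 0.002], [0, 0, 0], -1]
    - [[0, 0, 0], [0, 0, 0], -1]
    - [[0, 0, 0], [0, 0, 0], -1]

```text
time_s: 13.7
tcp_pos: [0.6164, 0.1944, 0.0393]
eef_rot: [[0.134, -0.991, -0.0], [-0.991, -0.134, -0.0], [0.0, 0.0, -1.0]]
wrist_force: [-0.1, 0.0, -1.0]
finger_gap: 0.0585
gripper_force: 10.0
```

send_rows:
  series:
    - [[0, 0, 0.003], [0, 0, 0], -1]
    - [[0, 0, 0], [0, 0, 0], -1]
    - [[0, 0, 0], [0, 0, 0], -1]
    - [[0, 0, 0], [0, 0, 0], -1]

```text
time_s: 14.03
tcp_pos: [0.6166, 0.1945, 0.0386]
eef_rot: [[0.134, -0.991, 0.0], [-0.991, -0.134, 0.0], [-0.0, -0.0, -1.0]]
wrist_force: [-2.1, 0.2, 4.3]
finger_gap: 0.0587
gripper_force: 10.0
```

send_rows:
  series:
    - [[0, 0, 0], [0, 0, 0], 0.7]
    - [[0, 0, 0], [0, 0, 0], 0.7]
    - [[0, 0, 0], [0, 0, 0], 0.7]
    - [[0, 0, 0], [0, 0, 0], 0.7]
    - [[0, 0, -0.03], [0, 0, 0], 0.7]
    - [[0, 0, -0.08], [0, 0, 0], 0.7]
    - [[0, 0, -0.1], [0, 0, 0], 0.7]
    - [[0, 0, -0.1], [0, 0, 0], 0.7]

```text
time_s: 14.7
tcp_pos: [0.6159, 0.1941, 0.1637]
eef_rot: [[0.134, -0.991, -0.001], [-0.991, -0.134, -0.001], [0.001, 0.002, -1.0]]
wrist_force: [1.2, 0.6, 0.9]
finger_gap: 0.0742
gripper_force: 0.0
```

Run:
```python
from h import *
c=cam('wrist'); cv2.imwrite('pics/i.png',c['frame'])
circ(c,'seal_mid',.037); circ(c,'bearing_mid',.025)
go([.492,-.369,.16],yaw=.137)
```

```text
seal_mid 0.71 px [251. 199.] centroid [0.6208 0.2091] circle 0.616 0.1942 r 0.0311
bearing_mid 0.95 px [255. 189.] centroid [0.6181 0.2014] circle 0.6185 0.1804 r 0.0274
t 14.85 tcp [0.6186 0.1956 0.1677] closing deg -172.3 tilt [ 0.007  0.004 -1.   ] j [ 0.61  0.36 -0.15  0.   -1.05 -0.47] gap 0.0747
shift units [1.3562 0.5032 0.0111]
turn about tool z, units -0.003
```

View pics/i.png

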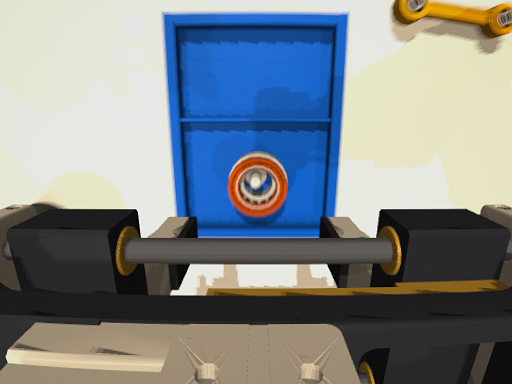

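The seal at (258,185) lies flat on the bearing with the pin inside its bore. Next is the cap.

send_rows:
  series:
    - [[0.06, 0.022, 0], [0, 0, 0], 1]
    - [[0.09, 0.033, 0], [0, 0, 0], 1]
    - [[0.09, 0.033, 0], [0, 0, 0], 1]
    - [[0.09, 0.033, 0], [0, 0, 0], 1]
    - [[0.09, 0.033, 0], [0, 0, 0], 1]
    - [[0.09, 0.033, 0], [0, 0, 0], 1]
    - [[0.09, 0.033, 0], [0, 0, 0], 1]
    - [[0.09, 0.033, 0], [0, 0, 0], 1]

```text
time_s: 15.52
tcp_pos: [0.5519, -0.0942, 0.1622]
eef_rot: [[0.134, -0.991, -0.001], [-0.991, -0.134, 0.0], [-0.0, 0.001, -1.0]]
wrist_force: [-0.4, 0.5, 0.1]
finger_gap: 0.0875
gripper_force: 0.0
```

send_rows:
  series:
    - [[0.09, 0.033, 0], [0, 0, 0], 1]
    - [[0.09, 0.033, 0], [0, 0, 0], 1]
    - [[0.09, 0.033, 0], [0, 0, 0], 1]
    - [[0.09, 0.033, 0], [0, 0, 0], 1]
    - [[0.09, 0.034, 0], [0, 0, 0], 1]
    - [[0.09, 0.034, 0], [0, 0, 0], 1]
    - [[0.08, 0.03, 0], [0, 0, 0], 1]
    - [[0.04, 0.016, 0], [0, 0, 0], 1]

```text
time_s: 16.18
tcp_pos: [0.4892, -0.3704, 0.1618]
eef_rot: [[0.132, -0.991, -0.001], [-0.991, -0.132, 0.0], [-0.0, 0.001, -1.0]]
wrist_force: [-0.4, 0.7, 0.2]
finger_gap: 0.0874
gripper_force: 0.0
```

send_rows:
  series:
    - [[0.03, 0.01, 0], [0, 0, 0], 1]
    - [[0, 0, 0], [0, 0, 0], 1]
    - [[0, 0, 0], [0, 0, 0], 1]

```text
time_s: 16.43
tcp_pos: [0.4881, -0.3798, 0.1618]
eef_rot: [[0.133, -0.991, -0.001], [-0.991, -0.133, 0.0], [-0.001, 0.001, -1.0]]
wrist_force: [0.6, 0.4, 0.0]
finger_gap: 0.0875
gripper_force: 0.0
```

Run:
```python
from h import *
c=cam('wrist'); cv2.imwrite('pics/j.png',c['frame'])
circ(c,'cap_mid',.012)
go([.492,-.369,.025],yaw=.137)
```

```text
cap_mid 0.92 px [256. 189.] centroid [ 0.4892 -0.3688] circle 0.4867 -0.3691 r 0.0274
t 16.53 tcp [ 0.4887 -0.3789  0.1622] closing deg -172.3 tilt [-0.  0. -1.] j [-0.34  0.32 -0.22 -0.   -1.03  0.48] gap 0.0877
shift units [-0.0234 -0.0116  0.3429]
turn about tool z, units -0.0027
```

View pics/j.png

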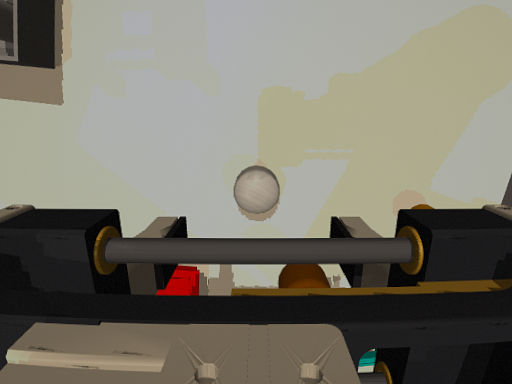

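send_rows:
  series:
    - [[-0.018, 0.002, 0.06], [0, 0, 0], 1]
    - [[0, 0, 0.09], [0, 0, 0], 1]
    - [[0, 0, 0.09], [0, 0, 0], 1]
    - [[0, 0, 0.07], [0, 0, 0], 1]
    - [[0, 0, 0.04], [0, 0, 0], 1]
    - [[0, 0, 0.02], [0, 0, 0], 1]
    - [[0, 0, 0], [0, 0, 0], 1]
    - [[0, 0, 0], [0, 0, 0], 1]

```text
time_s: 17.2
tcp_pos: [0.4875, -0.3722, 0.0146]
eef_rot: [[0.135, -0.991, 0.0], [-0.991, -0.135, -0.0], [0.0, -0.0, -1.0]]
wrist_force: [0.4, 0.1, -0.3]
finger_gap: 0.0873
gripper_force: 0.0
```

send_rows:
  series:
    - [[0, 0, 0], [0, 0, 0], -1]
    - [[0, 0, 0], [0, 0, 0], -1]
    - [[0, 0, 0], [0, 0, 0], -1]
    - [[0, 0, 0], [0, 0, 0], -1]
    - [[0, 0, 0], [0, 0, 0], -1]
    - [[0, 0, 0], [0, 0, 0], -1]
    - [[0, 0, 0], [0, 0, 0], -1]
  newtons: 20

```text
time_s: 17.78
tcp_pos: [0.4869, -0.3729, 0.0144]
eef_rot: [[0.134, -0.991, 0.0], [-0.991, -0.134, -0.0], [0.0, -0.0, -1.0]]
wrist_force: [-0.3, 0.5, 1.7]
finger_gap: 0.0494
gripper_force: 20.0
```

send_rows:
  series:
    - [[0, 0, -0.02], [0, 0, 0], -1]
    - [[0, 0, -0.05], [0, 0, 0], -1]
    - [[0, 0, -0.08], [0, 0, 0], -1]
    - [[0, 0, -0.09], [0, 0, 0], -1]
    - [[0, 0, -0.08], [0, 0, 0], -1]
    - [[0, 0, -0.05], [0, 0, 0], -1]
    - [[0, 0, 0], [0, 0, 0], -1]
    - [[0, 0, 0], [0, 0, 0], -1]

```text
time_s: 18.45
tcp_pos: [0.4872, -0.3729, 0.1641]
eef_rot: [[0.134, -0.991, 0.003], [-0.991, -0.134, -0.001], [0.001, -0.003, -1.0]]
wrist_force: [-0.1, 0.1, -1.2]
finger_gap: 0.0495
gripper_force: 20.0
```

Run:
```python
from h import *
c=cam('wrist'); cv2.imwrite('pics/k.png',c['frame'])
z=manip.state()['tcp_pos'][2]
circ(c,'cap_mid',z); print(manip.state()['wrist_force'])
go([.627,.087,z],yaw=.137)
```

```text
cap_mid 0.73 px [259. 230.] centroid [ 0.4869 -0.3775] circle 0.4869 -0.3745 r 0.0242
[ 0.04928636  0.36044078 -1.49528461]
t 18.55 tcp [ 0.486  -0.3724  0.1616] closing deg -172.3 tilt [-0.001  0.001 -1.   ] j [-0.34  0.32 -0.23 -0.   -1.02  0.47] gap 0.0498
shift units [-1.0912 -0.5025 -0.0018]
turn about tool z, units -0.0041
```

send_rows:
  series:
    - [[-0.05, -0.023, 0], [0, 0, 0], -1]
    - [[-0.085, -0.04, 0], [0, 0, 0], -1]
    - [[-0.085, -0.04, 0], [0, 0, 0], -1]
    - [[-0.085, -0.04, 0], [0, 0, 0], -1]
    - [[-0.085, -0.04, 0], [0, 0, 0], -1]
    - [[-0.085, -0.04, 0], [0, 0, 0], -1]
    - [[-0.085, -0.04, 0], [0, 0, 0], -1]
    - [[-0.085, -0.04, 0], [0, 0, 0], -1]

```text
time_s: 19.22
tcp_pos: [0.5716, -0.0991, 0.1607]
eef_rot: [[0.134, -0.991, -0.003], [-0.991, -0.134, -0.0], [-0.0, 0.003, -1.0]]
wrist_force: [2.0, -0.8, -0.5]
finger_gap: 0.0496
gripper_force: 20.0
```

send_rows:
  series:
    - [[-0.085, -0.04, 0], [0, 0, 0], -1]
    - [[-0.085, -0.04, 0], [0, 0, 0], -1]
    - [[-0.085, -0.04, 0], [0, 0, 0], -1]
    - [[-0.085, -0.04, 0], [0, 0, 0], -1]
    - [[-0.085, -0.04, 0], [0, 0, 0], -1]
    - [[-0.07, -0.03, 0], [0, 0, 0], -1]
    - [[-0.035, -0.015, 0], [0, 0, 0], -1]
    - [[0, 0, 0], [0, 0, 0], -1]

```text
time_s: 19.88
tcp_pos: [0.6411, 0.1252, 0.16]
eef_rot: [[0.137, -0.991, -0.002], [-0.991, -0.137, -0.001], [0.001, 0.003, -1.0]]
wrist_force: [-0.7, -0.6, -0.7]
finger_gap: 0.0495
gripper_force: 20.0
```

Run:
```python
from h import *
c=cam('wrist'); c=cam('wrist'); cv2.imwrite('pics/l.png',c['frame'])
go([.629,.087,.0195],yaw=.137)
```

```text
t 19.98 tcp [0.6402 0.1224 0.1605] closing deg -172.3 tilt [-0.003 -0.001 -1.   ] j [ 0.49  0.38 -0.14 -0.   -1.05 -0.35] gap 0.0494
shift units [0.0837 0.0387 0.3526]
turn about tool z, units -0.0024
```

View pics/l.png

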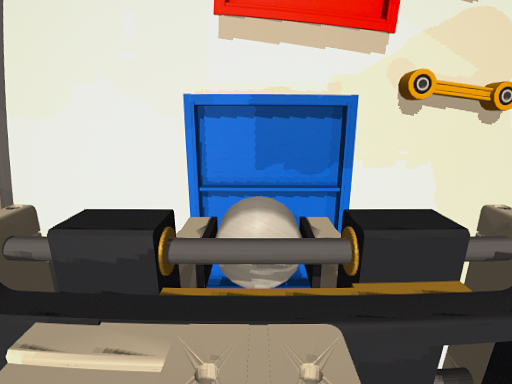

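I overshot by one row; the cap is held well at (258,240). I'll correct and lower.

send_rows:
  series:
    - [[0.042, 0.0195, 0], [0, 0, 0], -1]
    - [[0.042, 0.0195, 0.03], [0, 0, 0], -1]
    - [[0, 0, 0.07], [0, 0, 0], -1]
    - [[0, 0, 0.07], [0, 0, 0], -1]
    - [[0, 0, 0.07], [0, 0, 0], -1]
    - [[0, 0, 0.05], [0, 0, 0], -1]
    - [[0, 0, 0.03], [0, 0, 0], -1]
    - [[0, 0, 0.01], [0, 0, 0], -1]

```text
time_s: 20.65
tcp_pos: [0.6284, 0.0848, 0.0279]
eef_rot: [[0.132, -0.991, -0.004], [-0.991, -0.132, -0.002], [0.001, 0.004, -1.0]]
wrist_force: [-0.1, 0.7, -1.3]
finger_gap: 0.0498
gripper_force: 20.0
```

send_rows:
  series:
    - [[0, 0, 0.005], [0, 0, 0], -1]
    - [[0, 0, 0], [0, 0, 0], -1]
    - [[0, 0, 0], [0, 0, 0], -1]
    - [[0, 0, 0], [0, 0, 0], -1]

```text
time_s: 20.98
tcp_pos: [0.6309, 0.0872, 0.0296]
eef_rot: [[0.134, -0.991, 0.002], [-0.991, -0.134, 0.001], [-0.001, -0.002, -1.0]]
wrist_force: [0.2, 0.1, -0.5]
finger_gap: 0.0493
gripper_force: 20.0
```

send_rows:
  series:
    - [[0, 0, 0.005], [0, 0, 0], -1]
    - [[0, 0, 0.005], [0, 0, 0], -1]
    - [[0, 0, 0], [0, 0, 0], -1]
    - [[0, 0, 0], [0, 0, 0], -1]
    - [[0, 0, 0], [0, 0, 0], -1]

```text
time_s: 21.4
tcp_pos: [0.6301, 0.087, 0.0242]
eef_rot: [[0.134, -0.991, -0.0], [-0.991, -0.134, -0.0], [0.0, 0.0, -1.0]]
wrist_force: [-0.1, 0.2, -0.7]
finger_gap: 0.0494
gripper_force: 20.0
```

send_rows:
  series:
    - [[0, 0, 0.004], [0, 0, 0], -1]
    - [[0, 0, 0], [0, 0, 0], -1]
    - [[0, 0, 0], [0, 0, 0], -1]
    - [[0, 0, 0], [0, 0, 0], -1]

```text
time_s: 21.73
tcp_pos: [0.6301, 0.0869, 0.0225]
eef_rot: [[0.134, -0.991, -0.0], [-0.991, -0.134, -0.0], [0.0, 0.0, -1.0]]
wrist_force: [0.3, 0.1, -0.5]
finger_gap: 0.0493
gripper_force: 20.0
```

send_rows:
  series:
    - [[0, 0, 0.004], [0, 0, 0], -1]
    - [[0, 0, 0.002], [0, 0, 0], -1]
    - [[0, 0, 0], [0, 0, 0], -1]
    - [[0, 0, 0], [0, 0, 0], -1]

```text
time_s: 22.07
tcp_pos: [0.63, 0.0869, 0.02]
eef_rot: [[0.134, -0.991, -0.0], [-0.991, -0.134, -0.0], [0.0, 0.0, -1.0]]
wrist_force: [0.3, 0.0, -1.1]
finger_gap: 0.0492
gripper_force: 20.0
```

send_rows:
  series:
    - [[0, 0, 0.003], [0, 0, 0], -1]
    - [[0, 0, 0], [0, 0, 0], -1]
    - [[0, 0, 0], [0, 0, 0], -1]
    - [[0, 0, 0], [0, 0, 0], -1]

```text
time_s: 22.4
tcp_pos: [0.6303, 0.087, 0.0194]
eef_rot: [[0.134, -0.991, 0.0], [-0.991, -0.134, 0.0], [-0.0, -0.0, -1.0]]
wrist_force: [-0.7, -0.5, 4.8]
finger_gap: 0.0492
gripper_force: 20.0
```

Contact. Release, rise and go to the bush.

send_rows:
  series:
    - [[0, 0, 0], [0, 0, 0], 0.55]
    - [[0, 0, 0], [0, 0, 0], 0.55]
    - [[0, 0, 0], [0, 0, 0], 0.55]
    - [[0, 0, 0], [0, 0, 0], 0.55]
    - [[0, 0, -0.03], [0, 0, 0], 0.55]
    - [[0, 0, -0.08], [0, 0, 0], 0.55]
    - [[0, 0, -0.1], [0, 0, 0], 0.6]
    - [[0, 0, -0.1], [0, 0, 0], 0.6]

```text
time_s: 23.07
tcp_pos: [0.6295, 0.0866, 0.1445]
eef_rot: [[0.134, -0.991, -0.002], [-0.991, -0.134, -0.001], [0.001, 0.002, -1.0]]
wrist_force: [1.0, -0.4, -0.6]
finger_gap: 0.0699
gripper_force: 0.0
```

send_rows:
  series:
    - [[0.05, 0.05, -0.04], [0, 0, 0], 0.7]
    - [[0.071, 0.069, 0], [0, 0, 0], 0.7]
    - [[0.071, 0.069, 0], [0, 0, 0], 0.7]
    - [[0.071, 0.069, 0], [0, 0, 0], 0.7]
    - [[0.071, 0.069, 0], [0, 0, 0], 0.7]
    - [[0.071, 0.069, 0], [0, 0, 0], 0.7]
    - [[0.071, 0.069, 0], [0, 0, 0], 0.7]
    - [[0.035, 0.03, 0], [0, 0, 0.116], 0.7]

```text
time_s: 23.73
tcp_pos: [0.4585, -0.1443, 0.1599]
eef_rot: [[0.043, -0.999, 0.0], [-0.999, -0.043, 0.0], [-0.0, -0.0, -1.0]]
wrist_force: [0.3, -0.9, -0.3]
finger_gap: 0.0743
gripper_force: 0.0
```

send_rows:
  series:
    - [[0, 0, 0], [0, 0, 0], 0.7]
    - [[0, 0, 0], [0, 0, 0], 0.7]

```text
time_s: 23.9
tcp_pos: [0.4614, -0.1429, 0.1601]
eef_rot: [[0.042, -0.999, 0.002], [-0.999, -0.042, 0.0], [0.0, -0.002, -1.0]]
wrist_force: [0.8, 0.2, 0.5]
finger_gap: 0.0745
gripper_force: 0.0
```

Run:
```python
from h import *
c=cam('wrist'); cv2.imwrite('pics/m.png',c['frame'])
circ(c,'bush_mid',.03);circ(c,'bush_mid',.017)
go([.462,-.142,.02],yaw=.046)
```

```text
bush_mid 0.62 px [259. 193.] centroid [ 0.4597 -0.1338] circle 0.4576 -0.1412 r 0.0275
bush_mid 0.62 px [259. 193.] centroid [ 0.4596 -0.1301] circle 0.4574 -0.1379 r 0.0288
t 24.05 tcp [ 0.4624 -0.1416  0.1594] closing deg -177.4 tilt [ 0.001  0.    -1.   ] j [ 0.11  0.11 -0.51  0.   -0.95 -0.07] gap 0.0744
shift units [0.001  0.0013 0.3486]
turn about tool z, units -0.0018
```

View pics/m.png

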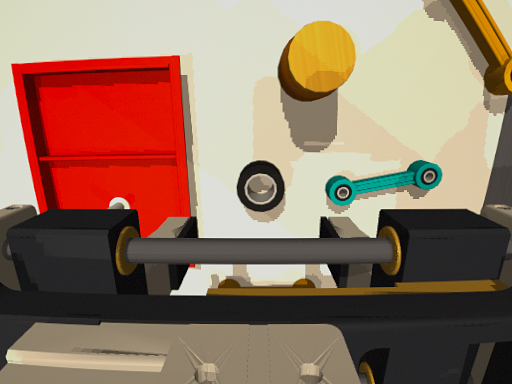

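The bush is at (260,185); the turquoise link's eye at (343,192) is just outside the finger sweep, so I'll open less for clearance. The jar is well clear.

send_rows:
  series:
    - [[0.002, 0.012, 0.06], [0, 0, 0], 0.5]
    - [[0, 0, 0.09], [0, 0, 0], 0.5]
    - [[0, 0, 0.08], [0, 0, 0], 0.5]
    - [[0, 0, 0.07], [0, 0, 0], 0.5]
    - [[0, 0, 0.04], [0, 0, 0], 0.5]
    - [[0, 0, 0.018], [0, 0, 0], 0.5]
    - [[0, 0, 0], [0, 0, 0], 0.5]
    - [[0, 0, 0], [0, 0, 0], 0.5]

```text
time_s: 24.72
tcp_pos: [0.4576, -0.1426, 0.016]
eef_rot: [[0.045, -0.999, -0.0], [-0.999, -0.045, -0.0], [0.0, 0.0, -1.0]]
wrist_force: [0.1, -0.7, 0.5]
finger_gap: 0.0658
gripper_force: 0.0
```

send_rows:
  series:
    - [[0, 0, 0], [0, 0, 0], -1]
    - [[0, 0, 0], [0, 0, 0], -1]
    - [[0, 0, 0], [0, 0, 0], -1]
    - [[0, 0, 0], [0, 0, 0], -1]
    - [[0, 0, 0], [0, 0, 0], -1]
    - [[0, 0, 0], [0, 0, 0], -1]
  newtons: 20

```text
time_s: 25.22
tcp_pos: [0.4579, -0.143, 0.0169]
eef_rot: [[0.043, -0.999, 0.002], [-0.999, -0.043, 0.0], [-0.0, -0.002, -1.0]]
wrist_force: [-1.0, 2.1, 7.1]
finger_gap: 0.0501
gripper_force: 20.0
```

send_rows:
  series:
    - [[0, 0, -0.02], [0, 0, 0], -1]
    - [[0, 0, -0.05], [0, 0, 0], -1]
    - [[0, 0, -0.08], [0, 0, 0], -1]
    - [[0, 0, -0.09], [0, 0, 0], -1]
    - [[0, 0, -0.08], [0, 0, 0], -1]
    - [[0, 0, -0.03], [0, 0, 0], -1]
    - [[0, 0, 0], [0, 0, 0], -1]
    - [[0, 0, 0], [0, 0, 0], -1]

```text
time_s: 25.88
tcp_pos: [0.4567, -0.143, 0.1566]
eef_rot: [[0.043, -0.999, 0.002], [-0.999, -0.043, 0.001], [-0.001, -0.002, -1.0]]
wrist_force: [0.0, -0.4, -3.4]
finger_gap: 0.0501
gripper_force: 20.0
```

Run:
```python
from h import *
c=cam('wrist'); f=c['frame']; cv2.imwrite('pics/n.png',f)
z=manip.state()['tcp_pos'][2]
circ(c,'bush_mid',z+.018); print(manip.state()['wrist_force'])
m=((f.min(2)>140)).astype(np.uint8)[150:240,30:175]; n,l,st,ce=cv2.connectedComponentsWithStats(m)
for i in range(1,n):
    if st[i,4]>40: print(st[i],ce[i]+[30,150],onz(c,ce[i]+[30,150],.047).round(4),onz(c,ce[i]+[30,150],.006).round(4))
go([.618,-.104,z],yaw=.046)
```

```text
bush_mid 0.72 px [255. 232.] centroid [ 0.4582 -0.1547] circle 0.457 -0.1529 r 0.0212
[-0.47651758 -0.52957471 -1.91922224]
[ 74  47  21  12 136] [113.95588235 202.36764706] [ 0.5977 -0.1237  0.047 ] [ 0.6199 -0.1096  0.006 ]
t 25.98 tcp [ 0.4557 -0.1431  0.1549] closing deg -177.6 tilt [-0.002  0.    -1.   ] j [ 0.11  0.11 -0.53 -0.   -0.94 -0.07] gap 0.0499
shift units [-0.0803 -0.4094 -0.0022]
turn about tool z, units -0.0043
```

send_rows:
  series:
    - [[-0.01, -0.05, 0], [0, 0, 0], -1]
    - [[-0.016, -0.08, 0], [0, 0, 0], -1]
    - [[-0.017, -0.085, 0], [0, 0, 0], -1]
    - [[-0.017, -0.085, 0], [0, 0, 0], -1]
    - [[-0.012, -0.07, 0], [0, 0, 0], -1]
    - [[-0.008, -0.039, 0], [0, 0, 0], -1]
    - [[0, 0, 0], [0, 0, 0], -1]
    - [[0, 0, 0], [0, 0, 0], -1]

```text
time_s: 26.65
tcp_pos: [0.6183, -0.1038, 0.1529]
eef_rot: [[0.043, -0.999, -0.005], [-0.999, -0.043, -0.0], [0.0, 0.005, -1.0]]
wrist_force: [-0.8, -0.3, -2.8]
finger_gap: 0.0502
gripper_force: 20.0
```

Run:
```python
from h import *
c=cam('wrist'); s=cam('scene'); t=cam('top')
f=s['frame'][180:300,230:350]; a=cv2.resize(f,(480,480),interpolation=cv2.INTER_CUBIC); b=cv2.resize(c['frame'],(640,480))[:,160:480]
cv2.imwrite('pics/o.png',np.hstack([a,b]))
go([.618,-.104,.0215],yaw=.046)
P=manip.state()['tcp_pos']
for n,q in (('scene',s),('wrist',c)): print(n,proj(q,[[.618,-.105,.047],[.618,-.105,.005]]).round(0))
```

```text
t 26.8 tcp [ 0.6177 -0.1043  0.1547] closing deg -177.5 tilt [-0.002 -0.    -1.   ] j [ 0.14  0.34 -0.21 -0.   -1.02 -0.1 ] gap 0.0502
shift units [-0.0007 -0.0016  0.3331]
turn about tool z, units -0.0041
scene [[295. 234.]
 [294. 243.]]
wrist [[258. 189.]
 [258. 179.]]
```

View pics/o.png

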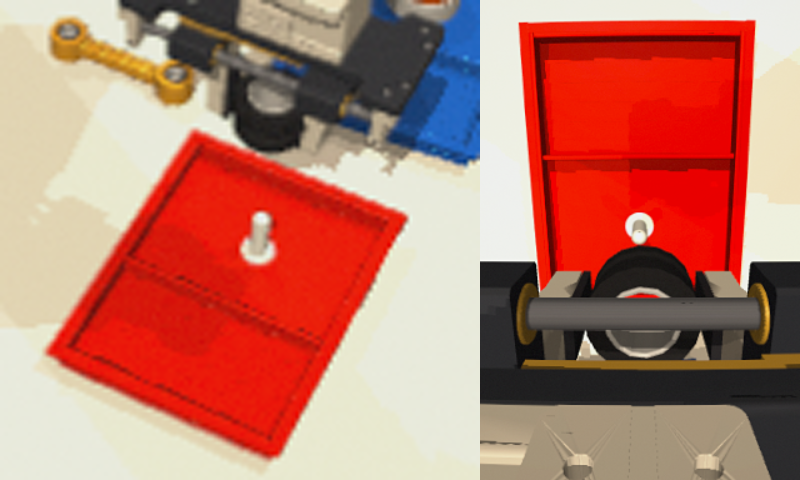

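Wrist view: the pin's collar is at about (255,181) against a predicted (258,179), so the pin is about 2–3 mm further away. I'll make a small correction and lower.

send_rows:
  series:
    - [[-0.006, -0.006, 0.03], [0, 0, 0], -1]
    - [[0, 0, 0.06], [0, 0, 0], -1]
    - [[0, 0, 0.06], [0, 0, 0], -1]
    - [[0, 0, 0.06], [0, 0, 0], -1]
    - [[0, 0, 0.05], [0, 0, 0], -1]
    - [[0, 0, 0.03], [0, 0, 0], -1]
    - [[0, 0, 0.015], [0, 0, 0], -1]
    - [[0, 0, 0], [0, 0, 0], -1]

```text
time_s: 27.47
tcp_pos: [0.6203, -0.1017, 0.0324]
eef_rot: [[0.043, -0.999, -0.002], [-0.999, -0.043, -0.0], [0.0, 0.002, -1.0]]
wrist_force: [0.0, -0.0, -1.1]
finger_gap: 0.0504
gripper_force: 20.0
```

send_rows:
  series:
    - [[0, 0, 0.008], [0, 0, 0], -1]
    - [[0, 0, 0.006], [0, 0, 0], -1]
    - [[0, 0, 0], [0, 0, 0], -1]
    - [[0, 0, 0], [0, 0, 0], -1]
    - [[0, 0, 0], [0, 0, 0], -1]

```text
time_s: 27.88
tcp_pos: [0.6216, -0.1015, 0.0289]
eef_rot: [[0.043, -0.999, 0.001], [-0.999, -0.043, 0.0], [-0.0, -0.001, -1.0]]
wrist_force: [0.3, 0.9, -1.3]
finger_gap: 0.0499
gripper_force: 20.0
```

send_rows:
  series:
    - [[0, 0, 0.006], [0, 0, 0], -1]
    - [[0, 0, 0.006], [0, 0, 0], -1]
    - [[0, 0, 0], [0, 0, 0], -1]
    - [[0, 0, 0], [0, 0, 0], -1]

```text
time_s: 28.22
tcp_pos: [0.621, -0.1016, 0.0231]
eef_rot: [[0.043, -0.999, -0.0], [-0.999, -0.043, -0.0], [0.0, 0.0, -1.0]]
wrist_force: [-0.7, 1.7, -1.6]
finger_gap: 0.0502
gripper_force: 20.0
```

send_rows:
  series:
    - [[0, 0, 0.004], [0, 0, 0], -1]
    - [[0, 0, 0], [0, 0, 0], -1]
    - [[0, 0, 0], [0, 0, 0], -1]
    - [[0, 0, 0], [0, 0, 0], -1]

```text
time_s: 28.55
tcp_pos: [0.6214, -0.1016, 0.022]
eef_rot: [[0.043, -0.999, 0.0], [-0.999, -0.043, -0.0], [0.0, -0.0, -1.0]]
wrist_force: [-1.2, -0.1, 1.6]
finger_gap: 0.0504
gripper_force: 20.0
```

Contact. Release, rise and go to the link with a quarter turn.

send_rows:
  series:
    - [[0, 0, 0.001], [0, 0, 0], 0.5]
    - [[0, 0, 0], [0, 0, 0], 0.5]
    - [[0, 0, 0], [0, 0, 0], 0.5]
    - [[0, 0, 0], [0, 0, 0], 0.5]
    - [[0, 0, -0.03], [0, 0, 0], 0.5]
    - [[0, 0, -0.08], [0, 0, 0], 0.5]
    - [[0, 0, -0.1], [0, 0, 0], 0.5]
    - [[0, 0, -0.1], [0, 0, 0], 0.5]

```text
time_s: 29.22
tcp_pos: [0.6206, -0.1017, 0.147]
eef_rot: [[0.043, -0.999, -0.002], [-0.999, -0.043, -0.0], [0.0, 0.002, -1.0]]
wrist_force: [1.5, 0.3, 0.3]
finger_gap: 0.0662
gripper_force: 0.0
```

send_rows:
  series:
    - [[-0.03, 0.05, -0.04], [0, 0, 0], 0.4]
    - [[-0.045, 0.07, -0.02], [0, 0, 0], 0.3]
    - [[-0.045, 0.07, 0], [0, 0, 0], 0.2]
    - [[-0.045, 0.07, 0], [0, 0, 0], 0.1]
    - [[-0.045, 0.07, 0], [0, 0, 0], 0.1]
    - [[-0.038, 0.064, 0], [0, 0, 0], 0]
    - [[-0.02, 0.03, 0], [0, 0, 0], 0]

```text
time_s: 29.8
tcp_pos: [0.4443, -0.0012, 0.1703]
eef_rot: [[0.043, -0.999, 0.001], [-0.999, -0.043, 0.001], [-0.001, -0.001, -1.0]]
wrist_force: [-0.0, -0.5, 0.5]
finger_gap: 0.0445
gripper_force: 0.0
```

send_rows:
  series:
    - [[0, 0, 0], [0, 0, 0.14], 0]
    - [[0, 0, 0], [0, 0, 0.14], 0]
    - [[0, 0, 0], [0, 0, 0.14], 0]
    - [[0, 0, 0], [0, 0, 0.14], 0]
    - [[0, 0, 0], [0, 0, 0.14], 0]
    - [[0, 0, 0], [0, 0, 0.14], 0]
    - [[0, 0, 0], [0, 0, 0.14], 0]

```text
time_s: 30.38
tcp_pos: [0.4472, -0.0017, 0.1703]
eef_rot: [[-0.668, -0.744, 0.001], [-0.744, 0.668, 0.0], [-0.001, -0.001, -1.0]]
wrist_force: [-0.1, 0.1, -0.4]
finger_gap: 0.0439
gripper_force: 0.0
```

send_rows:
  series:
    - [[0, 0, 0], [0, 0, 0.14], 0]
    - [[0, 0, 0], [0, 0, 0.14], 0]
    - [[0, 0, 0], [0, 0, 0.14], 0]
    - [[0, 0, 0], [0, 0, 0.14], 0]
    - [[0, 0, 0], [0, 0, 0.14], 0]
    - [[0, 0, 0], [0, 0, 0.14], 0]
    - [[0, 0, 0], [0, 0, 0.14], 0]
    - [[0, 0, 0], [0, 0, 0], 0]

```text
time_s: 31.05
tcp_pos: [0.4473, -0.0018, 0.1703]
eef_rot: [[-0.998, -0.069, 0.001], [-0.069, 0.998, 0.0], [-0.001, 0.0, -1.0]]
wrist_force: [0.7, 0.5, 0.6]
finger_gap: 0.044
gripper_force: 0.0
```

Run:
```python
from h import *
c=cam('wrist'); c=cam('wrist'); f=c['frame']
t=cam('top')
w=f.copy()
for o in manip.outline_of('wrist','link_mid')[:2]:
    m=o['region'].astype(np.uint8); pts=cv2.findNonZero(m)[:,0].astype(float)
    W=np.array([onz(c,p,.015)[:2] for p in pts],np.float32); r=cv2.minAreaRect(W); v=np.linalg.svd(W-W.mean(0),full_matrices=False)[2][0]
    print(round(o['p'],2),np.round(o['pixel']),'rect',np.round(r[0],4),np.round(r[1],4),'mean',W.mean(0).round(4),'axis',np.degrees(np.arctan2(v[1],v[0])).round(1))
go([.447,-.001,.015],yaw=np.radians(93.7))
cv2.imwrite('pics/p.png',np.hstack([cv2.resize(f,(400,300)),cv2.resize(t['frame'][60:210,120:320],(400,300))]))
```

```text
0.93 [129.  60.] rect [ 0.3288 -0.1444] [0.1146 0.0369] mean [ 0.3296 -0.1441] axis 13.3
0.92 [258. 174.] rect [ 4.465e-01 -3.000e-04] [0.1245 0.0281] mean [ 4.448e-01 -4.000e-04] axis 2.5
t 31.25 tcp [ 0.4472 -0.0017  0.1698] closing deg 94.4 tilt [ 0.001  0.    -1.   ] j [ 0.44  0.04 -0.57  0.   -0.97 -1.93] gap 0.0439
shift units [0.0007 0.0018 0.3869]
turn about tool z, units 0.0167
```

View pics/p.png

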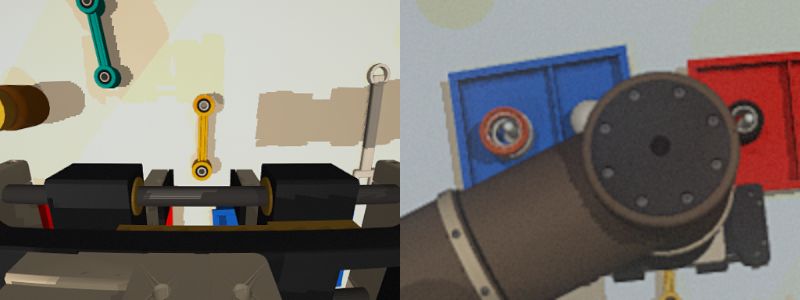

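The small gold link is at wrist pixel (258,174), centre (0.4465, 0.000), axis about 3°. The top view shows seal, cap and bush in place. Now I'll grasp the link.

send_rows:
  series:
    - [[0, 0.0035, 0.06], [0, 0, 0.033], 0]
    - [[0, 0, 0.09], [0, 0, 0], 0]
    - [[0, 0, 0.09], [0, 0, 0], 0]
    - [[0, 0, 0.08], [0, 0, 0], 0]
    - [[0, 0, 0.045], [0, 0, 0], 0]
    - [[0, 0, 0.023], [0, 0, 0], 0]
    - [[0, 0, 0], [0, 0, 0], 0]
    - [[0, 0, 0], [0, 0, 0], 0]

```text
time_s: 31.92
tcp_pos: [0.4468, -0.0005, 0.0136]
eef_rot: [[-0.999, -0.051, -0.001], [-0.051, 0.999, -0.001], [0.002, -0.001, -1.0]]
wrist_force: [0.4, -0.6, 0.4]
finger_gap: 0.0439
gripper_force: 0.0
```

send_rows:
  series:
    - [[0, 0, 0], [0, 0, 0], -1]
    - [[0, 0, 0], [0, 0, 0], -1]
    - [[0, 0, 0], [0, 0, 0], -1]
    - [[0, 0, 0], [0, 0, 0], -1]
    - [[0, 0, 0], [0, 0, 0], -1]
    - [[0, 0, 0], [0, 0, 0], -1]
    - [[0, 0, 0], [0, 0, 0], -1]
  newtons: 30

```text
time_s: 32.5
tcp_pos: [0.4472, -0.0003, 0.0144]
eef_rot: [[-0.999, -0.049, 0.0], [-0.049, 0.999, 0.0], [-0.0, 0.0, -1.0]]
wrist_force: [-1.0, 0.1, 4.4]
finger_gap: 0.0125
gripper_force: 30.0
```

send_rows:
  series:
    - [[0, 0, -0.02], [0, 0, 0], -1]
    - [[0, 0, -0.05], [0, 0, 0], -1]
    - [[0, 0, -0.08], [0, 0, 0], -1]
    - [[0, 0, -0.09], [0, 0, 0], -1]
    - [[0, 0, -0.08], [0, 0, 0], -1]
    - [[0, 0, -0.03], [0, 0, 0], -1]
    - [[0, 0, 0], [0, 0, 0], -1]
    - [[0, 0, 0], [0, 0, 0], -1]

```text
time_s: 33.17
tcp_pos: [0.4468, -0.0003, 0.1547]
eef_rot: [[-0.999, -0.048, 0.001], [-0.048, 0.999, 0.001], [-0.001, 0.001, -1.0]]
wrist_force: [0.1, -0.2, -3.4]
finger_gap: 0.0124
gripper_force: 30.0
```

Run:
```python
from h import *
c=cam('wrist'); f=c['frame']; cv2.imwrite('pics/q.png',f)
z=manip.state()['tcp_pos'][2]; print(manip.state()['wrist_force'],manip.state()['torque'])
go([.6235,-.2075,z],yaw=np.radians(92.6))
```

```text
[-0.43453756  0.09001355 -2.977248  ] [ 0.03932564 -0.16840959 -0.01820602]
t 33.22 tcp [ 0.4462 -0.0005  0.1536] closing deg 92.8 tilt [-0.001  0.    -1.   ] j [ 0.44  0.05 -0.59 -0.   -0.93 -1.96] gap 0.0124
shift units [-4.179e-01 -5.381e-01 -5.000e-04]
turn about tool z, units 0.0035
```

send_rows:
  series:
    - [[-0.04, -0.05, 0], [0, 0, 0], -1]
    - [[-0.06, -0.078, 0], [0, 0, 0], -1]
    - [[-0.062, -0.08, 0], [0, 0, 0], -1]
    - [[-0.062, -0.08, 0], [0, 0, 0], -1]
    - [[-0.062, -0.08, 0], [0, 0, 0], -1]
    - [[-0.06, -0.078, 0], [0, 0, 0], -1]
    - [[-0.045, -0.058, 0], [0, 0, 0], -1]
    - [[-0.027, -0.034, 0], [0, 0, 0], -1]

```text
time_s: 33.88
tcp_pos: [0.6249, -0.2099, 0.1505]
eef_rot: [[-0.999, -0.047, -0.005], [-0.047, 0.999, 0.0], [0.005, 0.0, -1.0]]
wrist_force: [0.7, 0.9, -2.0]
finger_gap: 0.0125
gripper_force: 30.0
```

send_rows:
  series:
    - [[0, 0, 0], [0, 0, 0], -1]
    - [[0, 0, 0], [0, 0, 0], -1]

```text
time_s: 34.05
tcp_pos: [0.6233, -0.2079, 0.1507]
eef_rot: [[-0.999, -0.047, -0.005], [-0.047, 0.999, 0.001], [0.005, 0.001, -1.0]]
wrist_force: [-0.3, 0.2, -2.7]
finger_gap: 0.012
gripper_force: 30.0
```

Run:
```python
from h import *
c=cam('wrist'); f=c['frame']; s=cam('scene')
go([.6235,-.2075,.0195],yaw=np.radians(92.6))
cv2.imwrite('pics/r.png',np.hstack([cv2.resize(f,(400,300)),cv2.resize(s['frame'][160:310,180:380],(400,300))]))
# tray outline fit from wrist: predicted bay corners
x,y,t=.6205,-.1485,.046
R=np.array([[np.cos(t),-np.sin(t)],[np.sin(t),np.cos(t)]])
print(proj(c,np.c_[(np.array([[.08,.106],[.08,-.106],[-.08,-.106],[-.08,.106]])@R.T+[x,y]),np.full(4,.022)]).round(0)*400/512)
```

```text
t 34.15 tcp [ 0.6232 -0.2067  0.1522] closing deg 92.8 tilt [-0.004  0.001 -1.   ] j [-0.02  0.39 -0.14 -0.   -1.04 -1.5 ] gap 0.0127
shift units [-0.0019 -0.0022  0.3316]
turn about tool z, units 0.0037
[[317.1875  199.21875]
 [168.75    200.     ]
 [163.28125  81.25   ]
 [333.59375  82.8125 ]]
```

View pics/r.png

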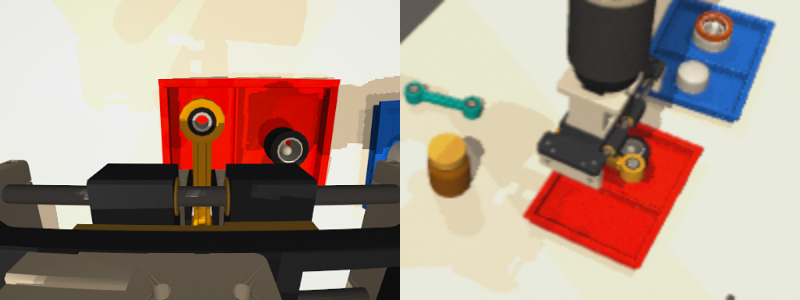

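The link hangs lengthways over the open bay (wrist column 202, bay middle about 199), the bush is seated on the red pin, and the cap and seal are fine. Lowering.

send_rows:
  series:
    - [[0, 0, 0.03], [0, 0, 0], -1]
    - [[0, 0, 0.06], [0, 0, 0], -1]
    - [[0, 0, 0.06], [0, 0, 0], -1]
    - [[0, 0, 0.06], [0, 0, 0], -1]
    - [[0, 0, 0.05], [0, 0, 0], -1]
    - [[0, 0, 0.03], [0, 0, 0], -1]
    - [[0, 0, 0.015], [0, 0, 0], -1]
    - [[0, 0, 0], [0, 0, 0], -1]

```text
time_s: 34.82
tcp_pos: [0.6236, -0.2066, 0.0308]
eef_rot: [[-0.999, -0.049, -0.002], [-0.049, 0.999, 0.0], [0.002, 0.0, -1.0]]
wrist_force: [-1.0, -0.6, -1.9]
finger_gap: 0.0125
gripper_force: 30.0
```

send_rows:
  series:
    - [[0, 0, 0.006], [0, 0, 0], -1]
    - [[0, 0, 0.004], [0, 0, 0], -1]
    - [[0, 0, 0], [0, 0, 0], -1]
    - [[0, 0, 0], [0, 0, 0], -1]
    - [[0, 0, 0], [0, 0, 0], -1]

```text
time_s: 35.23
tcp_pos: [0.6249, -0.2073, 0.0289]
eef_rot: [[-0.999, -0.048, 0.001], [-0.048, 0.999, -0.0], [-0.001, -0.0, -1.0]]
wrist_force: [-0.6, 0.3, -2.4]
finger_gap: 0.0129
gripper_force: 30.0
```

send_rows:
  series:
    - [[0, 0, 0.007], [0, 0, 0], -1]
    - [[0, 0, 0.006], [0, 0, 0], -1]
    - [[0, 0, 0], [0, 0, 0], -1]
    - [[0, 0, 0], [0, 0, 0], -1]

```text
time_s: 35.57
tcp_pos: [0.6243, -0.2072, 0.0226]
eef_rot: [[-0.999, -0.048, -0.001], [-0.048, 0.999, 0.0], [0.001, 0.0, -1.0]]
wrist_force: [0.4, -0.5, -3.2]
finger_gap: 0.0128
gripper_force: 30.0
```

send_rows:
  series:
    - [[0, 0, 0.005], [0, 0, 0], -1]
    - [[0, 0, 0], [0, 0, 0], -1]
    - [[0, 0, 0], [0, 0, 0], -1]
    - [[0, 0, 0], [0, 0, 0], -1]

```text
time_s: 35.9
tcp_pos: [0.6245, -0.2072, 0.0209]
eef_rot: [[-0.999, -0.049, -0.0], [-0.049, 0.999, -0.0], [0.0, -0.0, -1.0]]
wrist_force: [0.7, -0.4, -2.6]
finger_gap: 0.0123
gripper_force: 30.0
```

send_rows:
  series:
    - [[0, 0, 0.003], [0, 0, 0], -1]
    - [[0, 0, 0.002], [0, 0, 0], -1]
    - [[0, 0, 0], [0, 0, 0], -1]
    - [[0, 0, 0], [0, 0, 0], -1]

```text
time_s: 36.23
tcp_pos: [0.6247, -0.2072, 0.0195]
eef_rot: [[-0.999, -0.049, 0.0], [-0.049, 0.999, -0.0], [-0.0, -0.0, -1.0]]
wrist_force: [-2.2, 1.2, 3.8]
finger_gap: 0.0125
gripper_force: 30.0
```

send_rows:
  series:
    - [[0, 0, 0], [0, 0, 0], -0.4]
    - [[0, 0, 0], [0, 0, 0], -0.4]
    - [[0, 0, 0], [0, 0, 0], -0.4]
    - [[0, 0, 0], [0, 0, 0], -0.4]
    - [[0, 0, -0.03], [0, 0, 0], -0.4]
    - [[0, 0, -0.08], [0, 0, 0], -0.4]
    - [[0, 0, -0.1], [0, 0, 0], -0.4]
    - [[0, 0, -0.1], [0, 0, 0], -0.4]

```text
time_s: 36.9
tcp_pos: [0.6238, -0.2072, 0.1445]
eef_rot: [[-0.999, -0.049, -0.002], [-0.049, 0.999, -0.0], [0.002, -0.0, -1.0]]
wrist_force: [1.1, -0.8, -0.3]
finger_gap: 0.0265
gripper_force: 0.0
```

send_rows:
  series:
    - [[0.02, -0.05, -0.08], [0, 0, 0], -0.4]
    - [[0.04, -0.06, -0.06], [0, 0, 0], -0.4]
    - [[0.05, -0.06, 0], [0, 0, 0], -0.4]
    - [[0.05, -0.06, 0], [0, 0, 0], -0.4]
    - [[0.05, -0.06, 0], [0, 0, 0], -0.4]
    - [[0.03, -0.06, 0], [0, 0, 0], -0.4]
    - [[0, 0, 0], [0, 0, 0], -0.4]
    - [[0, 0, 0], [0, 0, 0], -0.4]

```text
time_s: 37.57
tcp_pos: [0.5346, -0.353, 0.2]
eef_rot: [[-0.999, -0.046, 0.001], [-0.046, 0.999, -0.0], [-0.001, -0.0, -1.0]]
wrist_force: [-0.9, 0.1, -0.0]
finger_gap: 0.0262
gripper_force: 0.0
```

Run:
```python
from h import *
t=cam('top'); s=cam('scene')
cv2.imwrite('pics/s.png',np.hstack([cv2.resize(t['frame'][60:210,90:390],(400,200)),cv2.resize(s['frame'][130:330,160:400],(400,333))[66:266]]).repeat(1,0))
a=cv2.resize(t['frame'][60:240,90:410],(533,300)); b=cv2.resize(s['frame'][120:320,170:400],(345,300))
im=np.vstack([a[:, :533],cv2.copyMakeBorder(b,0,0,0,188,0)]); cv2.imwrite('pics/s.png',im); print(manip.state()['tcp_pos'],manip.state()['time_s'])
```

```text
[ 0.53555802 -0.35161261  0.19956402] 37.6667
```

View pics/s.png

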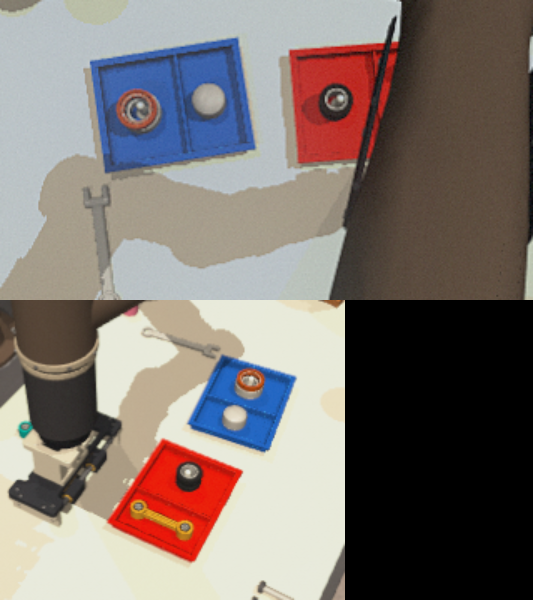

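Both kits are in place: the seal on the bearing at (138,110) and the cap at (209,100) in the blue tray, the bush at (336,101) and the link flat at (160,520) in the red tray. The arm is clear of everything.

```bash
python3 -c "
from rig import manip
print(manip.finish_job())"
```

```text
the job is handed in; nothing more can be done
None
```

I made up both axle kits and handed the job in at about 38 s of the 128 s allowed. All five parts were lowered gently with none dropped, and I left the spanner and the jar alone; no verdict came back.

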